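# Seat the rocking pot cover

## Robot

A 6-joint arm with a two-finger parallel gripper is mounted at the origin on the work surface. World frame = base frame: x ahead of the robot, y to its left, z up, the work surface at z = 0. Lengths are in m, angles in degrees, forces in N, time in s.
With the tool pointing down it reaches from about 0.25 to 0.725 m from the base axis. Payload 9.7 kg.
Tool frame: the origin (TCP) lies on the centre line of the jaws, within the pads' length; the fingertips stand 14 mm ahead of it and the grasp point (between the pads) lies 5 mm behind it; z points along the fingers, y is the line along which they close (so a half turn about z gives the same grasp; the last joint's range is limited). The gripper opens to 85 mm and grips with 20 to 120 N. Pads are 22 mm wide; open, the fingers measure 114 mm over their backs; the gripper's body (76 mm by 85 mm) begins 54 mm behind the grasp point. The pads swing forward as they close: fully open they stand 13 mm farther back than shut.
Start: joints at [-71.62, 4.979, 10.078, 95.1, 0, 90], TCP at [0.173, -0.522, 0.245] pointing down, gripper open.
Joint ranges: [-179.16, 179.16], [-48.56, 103.87], [-65.8, 70.77], [-126.05, 130.52], [-82.76, 87.17], [-180, 180]. Speed limits (degrees/s): [127.2, 127.2, 147.25, 180, 180, 180].

## Interface

Orientations are given as [roll, pitch, yaw] about the fixed x, y, z axes, in that order (R = Rz(yaw) Ry(pitch) Rx(roll)).
In Python, from workcell import bot, camera, get_calibration, ticket gives the robot as it stands. The module is installed in compiled form; this text tells all that it offers.
- The arm moves only by the tool send_rows, never from a script. Its arguments are lists of equal length, an entry for each row: "linear": the shift along the tool's x, y, z in m, a list of three; "twist": the turn, a rotation vector about the tool's x, y, z in units of 10 degrees (1.0 is 10 degrees), a list of three; "gripper": the opening in per cent of the stroke, from 0 (shut) to 100 (fully open). In form: {"linear": [[x, y, z], ...], "twist": [[wx, wy, wz], ...], "gripper": [gripper, ...]}. A call has 1 to 8 rows; each row shifts and turns the commanded pose from where the row before left it, along the tool's axes as they then stand; what a row does not reach is not made up. A row lasts 1/8 s, in which the tool goes at most 62.5 mm and 10.7 degrees, less where a joint would pass 70% of its speed; a pose out of reach is approached as far as the arm can. A call with a gripper value outside its range is refused whole. The fingers move at their own pace and stop on an object; "grip_force" is the grip in N (left out, the last holds). Time passes only in rows, so rows that do not move let the fingers close. It gives the time, the measured TCP pose, the force, the opening and the grip force at its end, in the units of the state.
- bot.get_obs(): the state, without advancing time (a new reading comes with each control period).
- camera(name): name is "scene" or "top" or "wrist"; returns the picture (480x640x3 uint8, red, green, blue); there is no depth.
- get_calibration(name): a dict with "fx", "fy", "cx", "cy" (pixels), "origin" and "orientation" of the camera in the world; the wrist camera has in their place "hand_eye" (4x4, takes a point from camera to tool coordinates, whose origin is the TCP and whose axes are the flange's). Camera axes: x right, y down, z forward; pixel columns grow to the right and rows downward; lengths in m; the calibration is good to about 2 mm. The wrist camera is an equidistant fisheye: a pixel r from the principal point sees the ray r / f radians off the axis. A picture is of the moment at which its call begins: read the wrist's pose just before it. get_calibration takes no time and is no camera call.
- ticket.job_done(): hands the job in; it is judged then, once.
The state is a dict: "time": time; "q": joint angles; "qd": joint speeds; "joint_efforts": joint torques, N m; "ee_pos": TCP position; "tcp_rot": TCP orientation; "wrist_force": force on the tool from outside, world axes, zero at the start; "torque": the same for the moment, N m; "opening": finger opening in m; "grasp_force": force on a finger pad.
Only numpy, scipy, OpenCV 4.12 (cv2) and the standard library are available. Lean on these libraries where they do the work, as an engineer would, in place of code of your own. Each camera call takes 0.05 s, during which the arm holds its last target. There are 200 camera calls.

## Task

One of the four white covers in the wooden pigment rack is not home: it rocks when you press near its edge. Press the covers near their edges with a fingertip until you find the one that rocks, then press that one in the middle until it is fully home and sits solid. Only press: do not lift any cover out, and leave the jars, tubes and other things where they are.

Things in the scene. Friction and masses are not known exactly. Their poses are not given: they have to be found in the camera images.
- rack: wooden rack fixed to the table, four square wells 68 mm wide, 12 mm bars between and round them, 34 mm high, and a 20 mm high ledge (60 mm wide) along its far (+x) side. Origin on the table under the middle of the wells; z up, x and y along the well sides. The well centres lie at x, y = +-40 mm. One well holds each cover, in any order
- cover_a_top (a point): one of four like covers: white, 66 x 66 x 18 mm, blue disc (24 mm) in the middle of its top; point in the middle of the top face, z up, x and y as the rack's. Its top lies 38 to 48 mm above the table; the pots beneath differ in height, so height does not tell whether a cover is home. 1 mm play all round in the well
- cover_b_top (a point): one of four like covers: white, 66 x 66 x 18 mm, blue disc (24 mm) in the middle of its top; point in the middle of the top face, z up, x and y as the rack's. Three of the four lie solidly on their pots and do not give when pressed. The fourth, any of them, lies level on a stiff stopper, 12 mm wide, under its middle, 4 mm above its pot
- cover_c_top (a point): one of four like covers: white, 66 x 66 x 18 mm, blue disc (24 mm) in the middle of its top; point in the middle of the top face, z up, x and y as the rack's. The loose cover, pressed lightly (3 to 6 N) 25 mm off its middle, tips until that edge is about 4 mm lower, and falls back level when let go
- cover_d_top (a point): one of four like covers: white, 66 x 66 x 18 mm, blue disc (24 mm) in the middle of its top; point in the middle of the top face, z up, x and y as the rack's. The loose cover, pressed on its middle with over 10 N, sinks 4 mm with the stopper, stays down and is then solid like the others
- tube_red_mid (a point): red paint tube, 130 mm long, 26 mm thick, lying on the ledge along the far side of the rack; point at its middle. To be left where it is
- tube_yellow_mid (a point): yellow paint tube, 130 mm long, 26 mm thick, lying on the table to the left of the rack; point at its middle. To be left where it is
- cake_blue_mid (a point): blue watercolour cake, 18 x 34 x 14 mm, on the far ledge of the rack; point at its centre. To be left where it is
- jar_blue_mid (a point): blue stoppered jar, 52 mm across, 85 mm tall, standing beyond the rack; point half-way up. To be left where it is
- jar_green_mid (a point): green stoppered jar, same size, standing beyond the rack; point half-way up. To be left where it is
- jar_amber_mid (a point): amber stoppered jar, same size, standing to the far left of the rack; point half-way up. To be left where it is
- scraper_grip (a point): wide-bladed paint scraper, 200 mm long, lying to the right of the rack; point on its handle. To be left where it is
There are look-alikes about, which are no part of the job. What is shaped like the part that bears cover_d_top but purple or turquoise is not meant. Leave any black look-alike of the part that bears cover_c_top alone.

How it is judged (in metres and radians):
On the way, in this order (a step that is already met when the one before it is completed fails the run):
1. the loose cover has been pressed near an edge and rocked (tipped more than 0.05 rad) (angle between any of cover_a_top, cover_b_top, cover_c_top, cover_d_top's own z axis and vertical above 0.05 rad), for 0.05 s.
2. that cover has been pressed home: sunk more than 3.2 mm and level (((distance of cover_a_top from where it was at the start of the episode above 0.0032 m and distance of each of cover_b_top, cover_c_top, cover_d_top from where it was at the start of the episode below 0.0026 m) or (distance of cover_b_top from where it was at the start of the episode above 0.0032 m and distance of each of cover_a_top, cover_c_top, cover_d_top from where it was at the start of the episode below 0.0026 m) or (distance of cover_c_top from where it was at the start of the episode above 0.0032 m and distance of each of cover_a_top, cover_b_top, cover_d_top from where it was at the start of the episode below 0.0026 m) or (distance of cover_d_top from where it was at the start of the episode above 0.0032 m and distance of each of cover_a_top, cover_b_top, cover_c_top from where it was at the start of the episode below 0.0026 m)) and angle between each of cover_a_top, cover_b_top, cover_c_top, cover_d_top's own z axis and vertical below 0.03 rad), for 0.2 s.
At the end, for the whole second after the job is handed in: One cover (the one that rocked) lies more than 3.2 mm from where it was, sunk into its well, the other three within 2.6 mm of where they were, all four level within 0.03 rad and none raised out of its well (all of step 2 and height (world z) of each of cover_a_top, cover_b_top, cover_c_top, cover_d_top below 0.0515 m); the robot touches nothing.
It fails at once if a cover lifted (its top's middle more than 58 mm above the table) or tipped up past 0.45 rad (height (world z) of any of cover_a_top, cover_b_top, cover_c_top, cover_d_top above 0.058 m or angle between any of cover_a_top, cover_b_top, cover_c_top, cover_d_top's own z axis and vertical above 0.45 rad).
It fails at once if another thing moved by more than 20 mm (distance of any of tube_red_mid, tube_yellow_mid, cake_blue_mid, jar_blue_mid, jar_green_mid, jar_amber_mid, scraper_grip from where it was at the start of the episode above 0.02 m).
It also fails if it takes over 48 s, if anything falls off the work surface, if the arm or the gripper's body presses on something with over 40 N, if the wrist force passes 120 N, or if a joint passes its speed limit or range.

## Working session

There is one attempt and no reset: what is moved stays moved. The work goes in short steps, Python scripts to look and compute and a tool call to move; the robot and the scene stay as the last step left them, time stands still between calls to the robot, and variables do not carry over. Pictures are saved under pics/ and viewed, at most 10 in all, crops included, and the job is handed in when it is done.

Besides the shell and the picture viewer there is one more tool, called after "Request:" as a command line: name --argument value ..., lists and objects as JSON in quotes. send_rows: Moves the arm, as the interface text tells. Its arguments: {"type":"object","properties":{"linear":{"type":"array"},"twist":{"type":"array"},"gripper":{"type":"array"},"grip_force":{"type":"number"}},"required":["linear","twist","gripper"]}

```bash
mkdir -p pics; python3 - <<'E'
from workcell import bot,camera,get_calibration
import cv2
for n in("top","scene"):
    cv2.imwrite(f"pics/{n}0.png",camera(n)[:,:,::-1]); print(n,get_calibration(n))
print(get_calibration("wrist"));print(bot.get_obs())
E
```

```text
top {'fx': 605.9783193512595, 'fy': 605.9783193512595, 'cx': 318.22194094722124, 'cy': 236.71614201082014, 'origin': array([0.46249074, 0.09837643, 1.02148895]), 'orientation': array([-176.16512699,   -0.66071522,  -88.53884164])}
scene {'fx': 560.8999660250323, 'fy': 560.8999660250323, 'cx': 330.4541571819466, 'cy': 245.10065538633165, 'origin': array([1.39772655, 0.2839968 , 0.74779015]), 'orientation': array([-1.27952749e+02,  5.16374693e-02,  1.03747436e+02])}
{'fx': 371.64829954431775, 'fy': 371.64829954431775, 'cx': 318.69553641153203, 'cy': 237.69340243653687, 'hand_eye': array([[-9.29836720e-04, -9.55011200e-01, -2.96568277e-01,
         7.66906482e-02],
       [ 9.99999522e-01, -7.97934597e-04, -5.65804947e-04,
         1.85343428e-04],
       [ 3.03707973e-04, -2.96568661e-01,  9.55011485e-01,
        -1.28115285e-01],
       [ 0.00000000e+00,  0.00000000e+00,  0.00000000e+00,
         1.00000000e+00]])}
{'time': 0.1, 'q': array([-7.16201695e+01,  5.00832058e+00,  1.00373302e+01,  9.50981108e+01,
       -5.20277662e-04,  9.00008830e+01]), 'qd': array([ 0.10339781, -0.08217399,  0.1063989 ,  0.0557865 ,  0.05832098,
       -0.07002975]), 'joint_efforts': array([-4.63920987e-04, -5.21562016e+01,  4.65653515e+01,  1.60782225e-02,
       -2.03123636e-05,  7.77334549e-06]), 'ee_pos': array([ 0.17336174, -0.52176559,  0.24463547]), 'tcp_rot': array([-1.79930899e+02,  5.21342197e-04,  1.83789482e+01]), 'wrist_force': array([-0.26849201,  0.06404561, -0.37589204]), 'torque': array([-0.03565575,  0.03938963, -0.02660212]), 'grasp_force': 0.0, 'opening': 0.08553500768863502}
```

View pics/top0.png

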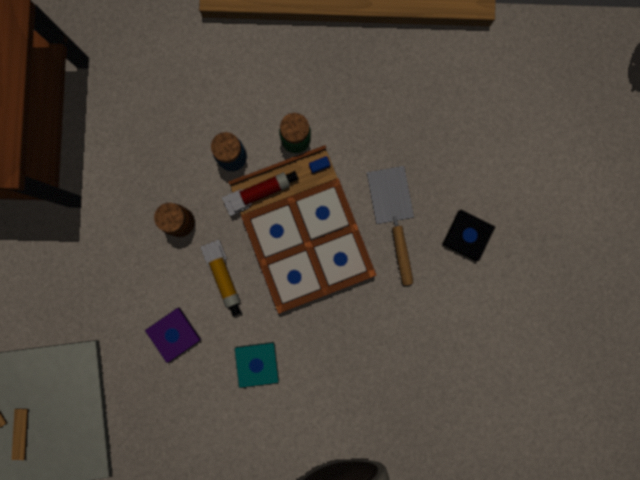

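View pics/scene0.png

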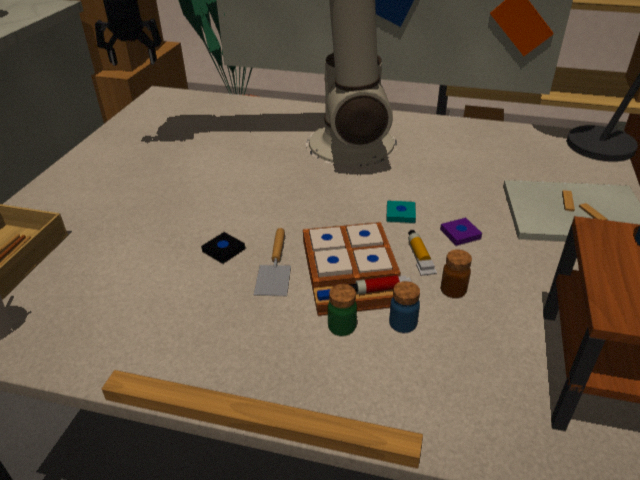

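```bash
cat > h.py <<'E'
import numpy as np,cv2
from scipy.spatial.transform import Rotation as R
from workcell import bot,camera,get_calibration
def ray(c,p):
    d=np.array([(p[0]-c['cx'])/c['fx'],(p[1]-c['cy'])/c['fy'],1])
    return np.array(c['origin']),R.from_euler('xyz',c['orientation'],degrees=True).as_matrix()@d
def discs(im,seeds,s):
    out=[]
    for u,v in seeds:
        w=im[v-s:v+s+1,u-s:u+s+1].astype(float); m=(w[...,2]>1.5*w[...,0]) 
        y,x=np.nonzero(m); out.append((u-s+x.mean(),v-s+y.mean(),len(x)))
    return out
E
python3 - <<'E'
from h import *
ct,cs=get_calibration("top"),get_calibration("scene")
T=discs(camera("top"),[(322,213),(277,231),(341,259),(294,277)],10)
S=discs(camera("scene"),[(333,261),(373,259),(327,238),(365,234)],7)
P=[]
for t,s in zip(T,S):
    o,d=ray(ct,t); o2,d2=ray(cs,s)
    k=np.linalg.lstsq(np.c_[d,-d2],o2-o,rcond=None)[0]
    a,b=o+k[0]*d,o2+k[1]*d2
    p=o+d*(.043-o[2])/d[2]; P.append(p)
    print(np.round(t,1),np.round(s,1),"z=.043:",p.round(4),"tri",((a+b)/2).round(4),"gap",np.linalg.norm(a-b).round(4))
P=np.array(P);c=P.mean(0);print(c)
for i,j in((0,2),(1,3),(1,0),(3,2)):
    e=P[i]-P[j]; print(i,j,np.linalg.norm(e).round(4),np.degrees(np.arctan2(e[1],e[0])).round(2))
E
```

```text
[322.1 212.5 141. ] [332.6 259.2  62. ] z=.043: [0.568  0.0834 0.043 ] tri [0.5675 0.0841 0.0465] gap 0.0012
[276.1 230.6 140. ] [372.2 257.8  59. ] z=.043: [0.5365 0.1571 0.043 ] tri [0.5367 0.1579 0.0398] gap 0.0012
[340.1 258.7 140. ] [326.5 236.5  50. ] z=.043: [0.4938 0.0526 0.043 ] tri [0.4936 0.0531 0.0428] gap 0.0011
[293.9 276.6 145. ] [364.2 232.9  50. ] z=.043: [0.4629 0.1262 0.043 ] tri [0.4628 0.127  0.0429] gap 0.0015
[0.51530396 0.10484481 0.043     ]
0 2 0.0804 22.59
1 3 0.0798 22.74
1 0 0.0801 113.1
3 2 0.0799 112.7
```

Request:
send_rows --linear '[[0, 0, 0], [0.0477, -0.0338, 0], [0.0477, -0.0338, 0], [0.0477, -0.0338, 0], [0.0477, -0.0338, 0], [0.0477, -0.0338, 0], [0.0477, -0.0338, 0], [0.0477, -0.0338, 0]]' --twist '[[0, 0, -0.44], [0, 0, 0], [0, 0, 0], [0, 0, 0], [0, 0, 0], [0, 0, 0], [0, 0, 0], [0, 0, 0]]' --gripper '[0, 0, 0, 0, 0, 0, 0, 0]'

```text
time: 1.2
ee_pos: [0.3903, -0.1728, 0.2453]
tcp_rot: [180.0, -0.0, 22.8]
wrist_force: [1.1, -1.4, -0.6]
opening: 0.0002
grasp_force: 0.0
```

Request:
send_rows --linear '[[0.0477, -0.0338, 0], [0.0477, -0.0338, 0], [0.0477, -0.0338, 0], [0.0477, -0.0338, 0.04], [0.0477, -0.0338, 0.05], [0, 0, 0.04], [0, 0, 0]]' --twist '[[0, 0, 0], [0, 0, 0], [0, 0, 0], [0, 0, 0], [0, 0, 0], [0, 0, 0], [0, 0, 0]]' --gripper '[0, 0, 0, 0, 0, 0, 0]'

```text
time: 2.08
ee_pos: [0.5328, 0.0588, 0.1262]
tcp_rot: [-179.9, 0.3, 22.8]
wrist_force: [-0.1, -0.3, 1.1]
opening: 0.0001
grasp_force: 0.0
```

Request:
send_rows --linear '[[0.0167, -0.0093, 0], [0, 0, 0.03], [0, 0, 0.03], [0, 0, 0]]' --twist '[[0, 0, 0], [0, 0, 0], [0, 0, 0], [0, 0, 0]]' --gripper '[0, 0, 0, 0]'

```text
time: 2.58
ee_pos: [0.5467, 0.0737, 0.0695]
tcp_rot: [-180.0, 0.0, 22.8]
wrist_force: [-0.2, 0.3, 0.2]
opening: 0.0003
grasp_force: 0.0
```

```bash
python3 - <<'E'
from h import *
cv2.imwrite("pics/w1.png",camera("wrist")[:,:,::-1]); o=bot.get_obs();print(o['ee_pos'],o['wrist_force'],o['time'])
E
```

```text
[0.54724618 0.07370194 0.07089475] [ 0.60844451  0.69153963 -0.17794689] 2.625
```

View pics/w1.png

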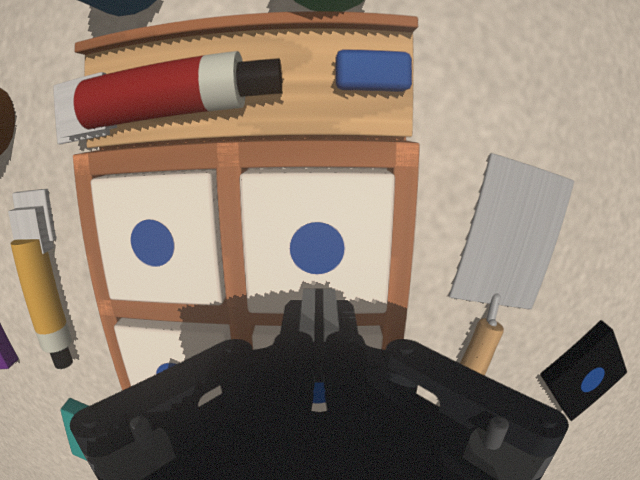

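Request:
send_rows --linear '[[-0.0025, 0, 0.003], [0, 0, 0.002], [0, 0, 0.001], [0, 0, 0]]' --twist '[[0, 0, 0], [0, 0, 0], [0, 0, 0], [0, 0, 0]]' --gripper '[0, 0, 0, 0]'

```text
time: 3.12
ee_pos: [0.5442, 0.0726, 0.0635]
tcp_rot: [180.0, -0.0, 22.8]
wrist_force: [-0.7, -0.7, 0.9]
opening: -0.0001
grasp_force: 0.0
```

Request:
send_rows --linear '[[0, 0, 0.001], [0, 0, 0]]' --twist '[[0, 0, 0], [0, 0, 0]]' --gripper '[0, 0]'

```text
time: 3.38
ee_pos: [0.5441, 0.0726, 0.0623]
tcp_rot: [-180.0, 0.0, 22.8]
wrist_force: [-0.1, 0.3, -0.1]
opening: -0.0003
grasp_force: 0.0
```

Request:
send_rows --linear '[[0, 0, 0.001], [0, 0, 0]]' --twist '[[0, 0, 0], [0, 0, 0]]' --gripper '[0, 0]'

```text
time: 3.62
ee_pos: [0.5441, 0.0726, 0.0613]
tcp_rot: [-180.0, 0.0, 22.8]
wrist_force: [-0.1, 0.0, 0.7]
opening: -0.0
grasp_force: 0.0
```

Tip at about 47 mm; continue in 0.5–1 mm steps.

Request:
send_rows --linear '[[0, 0, 0.0007], [0, 0, 0]]' --twist '[[0, 0, 0], [0, 0, 0]]' --gripper '[0, 0]'

```text
time: 3.88
ee_pos: [0.5441, 0.0726, 0.0606]
tcp_rot: [-180.0, 0.0, 22.8]
wrist_force: [-0.3, -0.1, -0.9]
opening: -0.0001
grasp_force: 0.0
```

Request:
send_rows --linear '[[0, 0, 0.0007], [0, 0, 0]]' --twist '[[0, 0, 0], [0, 0, 0]]' --gripper '[0, 0]'

```text
time: 4.12
ee_pos: [0.5442, 0.0726, 0.0599]
tcp_rot: [-180.0, 0.0, 22.8]
wrist_force: [-0.2, 0.2, 0.2]
opening: -0.0001
grasp_force: 0.0
```

Request:
send_rows --linear '[[0, 0, 0.0007], [0, 0, 0]]' --twist '[[0, 0, 0], [0, 0, 0]]' --gripper '[0, 0]'

```text
time: 4.38
ee_pos: [0.5442, 0.0726, 0.0592]
tcp_rot: [-180.0, 0.0, 22.8]
wrist_force: [-0.5, -0.9, -0.1]
opening: -0.0
grasp_force: 0.0
```

Request:
send_rows --linear '[[0, 0, 0.0007], [0, 0, 0]]' --twist '[[0, 0, 0], [0, 0, 0]]' --gripper '[0, 0]'

```text
time: 4.62
ee_pos: [0.5441, 0.0725, 0.0586]
tcp_rot: [180.0, 0.0, 22.8]
wrist_force: [-0.3, -0.2, 1.5]
opening: -0.0
grasp_force: 0.8
```

Request:
send_rows --linear '[[0, 0, 0.0007], [0, 0, 0]]' --twist '[[0, 0, 0], [0, 0, 0]]' --gripper '[0, 0]'

```text
time: 4.88
ee_pos: [0.544, 0.0725, 0.058]
tcp_rot: [180.0, 0.0, 22.8]
wrist_force: [-2.7, -1.5, 3.5]
opening: -0.0
grasp_force: 2.1
```

Request:
send_rows --linear '[[0, 0, 0.0007], [0, 0, 0]]' --twist '[[0, 0, 0], [0, 0, 0]]' --gripper '[0, 0]'

```text
time: 5.12
ee_pos: [0.5438, 0.0724, 0.0574]
tcp_rot: [180.0, 0.0, 22.8]
wrist_force: [-4.7, -2.5, 6.5]
opening: -0.0001
grasp_force: 3.3
```

```bash
python3 - <<'E'
from h import *
im=camera("wrist")[:,:,::-1]; o=bot.get_obs();print(o['ee_pos'],o['wrist_force'],o['time'],o['q'])
a=cv2.imread("pics/w1.png")[140:360,60:430]; b=im[140:360,60:430]
cv2.imwrite("pics/w2.png",cv2.resize(np.vstack([a,b]),None,fx=1.3,fy=1.3))
E
```

```text
[0.54388724 0.07237144 0.05738806] [-4.33596382 -2.61420323  5.77960974] 5.175 [ 7.58797858e+00  5.41845056e+00 -1.02703544e+01  7.43418593e+01
 -1.72834693e-02  1.64815462e+02]
```

View pics/w2.png

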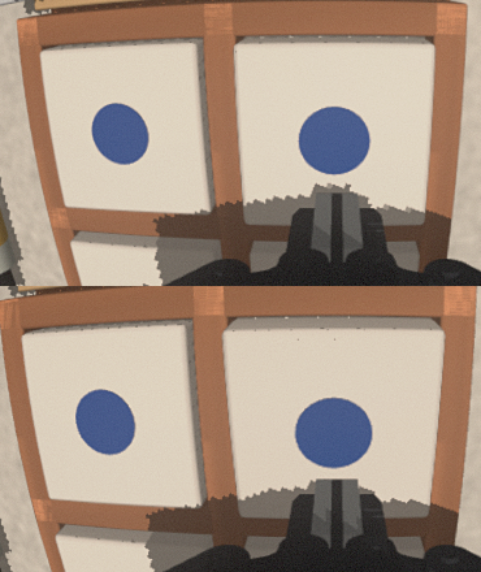

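Request:
send_rows --linear '[[0, 0, -0.013], [-0.04, 0, 0], [-0.04, 0, 0], [0, 0, 0], [0, 0, 0.01], [0, 0, 0.002], [0, 0, 0]]' --twist '[[0, 0, 0], [0, 0, 0], [0, 0, 0], [0, 0, 0], [0, 0, 0], [0, 0, 0], [0, 0, 0]]' --gripper '[0, 0, 0, 0, 0, 0, 0]'

```text
time: 6.05
ee_pos: [0.4706, 0.0418, 0.0576]
tcp_rot: [-180.0, 0.1, 22.8]
wrist_force: [-0.7, 0.0, 0.5]
opening: 0.0003
grasp_force: 0.0
```

Request:
send_rows --linear '[[0, 0, 0.001], [0, 0, 0]]' --twist '[[0, 0, 0], [0, 0, 0]]' --gripper '[0, 0]'

```text
time: 6.3
ee_pos: [0.4705, 0.0417, 0.0571]
tcp_rot: [-180.0, 0.0, 22.8]
wrist_force: [1.0, 0.7, 0.4]
opening: -0.0
grasp_force: 0.0
```

Request:
send_rows --linear '[[0, 0, 0.001], [0, 0, 0]]' --twist '[[0, 0, 0], [0, 0, 0]]' --gripper '[0, 0]'

```text
time: 6.55
ee_pos: [0.4704, 0.0416, 0.0561]
tcp_rot: [-180.0, 0.0, 22.8]
wrist_force: [0.2, 0.1, 0.1]
opening: 0.0
grasp_force: 0.0
```

Request:
send_rows --linear '[[0, 0, 0.0008], [0, 0, 0]]' --twist '[[0, 0, 0], [0, 0, 0]]' --gripper '[0, 0]'

```text
time: 6.8
ee_pos: [0.4705, 0.0416, 0.0555]
tcp_rot: [180.0, -0.0, 22.8]
wrist_force: [0.6, -0.3, 1.3]
opening: -0.0002
grasp_force: 0.3
```

Request:
send_rows --linear '[[0, 0, 0.0008], [0, 0, 0]]' --twist '[[0, 0, 0], [0, 0, 0]]' --gripper '[0, 0]'

```text
time: 7.05
ee_pos: [0.4705, 0.0416, 0.0554]
tcp_rot: [180.0, -0.0, 22.8]
wrist_force: [-3.8, -0.1, 8.1]
opening: -0.0004
grasp_force: 4.1
```

Request:
send_rows --linear '[[0, 0, 0.0008], [0, 0, 0]]' --twist '[[0, 0, 0], [0, 0, 0]]' --gripper '[0, 0]'

```text
time: 7.3
ee_pos: [0.4705, 0.0416, 0.0554]
tcp_rot: [180.0, -0.1, 22.8]
wrist_force: [-6.5, -0.3, 14.7]
opening: 0.0002
grasp_force: 7.6
```

Request:
send_rows --linear '[[0, 0, -0.015], [0.039, 0, 0], [0.039, 0, 0], [0, 0, 0], [0, 0, 0.007], [0, 0, 0]]' --twist '[[0, 0, 0], [0, 0, 0], [0, 0, 0], [0, 0, 0], [0, 0, 0], [0, 0, 0]]' --gripper '[0, 0, 0, 0, 0, 0]'

```text
time: 8.05
ee_pos: [0.5413, 0.0715, 0.0612]
tcp_rot: [-180.0, 0.1, 22.8]
wrist_force: [-0.1, -0.4, -0.1]
opening: 0.0
grasp_force: 0.0
```

Request:
send_rows --linear '[[0, 0, 0.001], [0, 0, 0.001], [0, 0, 0]]' --twist '[[0, 0, 0], [0, 0, 0], [0, 0, 0]]' --gripper '[0, 0, 0]'

```text
time: 8.43
ee_pos: [0.5423, 0.0717, 0.0599]
tcp_rot: [180.0, -0.0, 22.8]
wrist_force: [0.4, -1.0, -0.3]
opening: -0.0001
grasp_force: 0.0
```

Request:
send_rows --linear '[[0, 0, 0.001], [0, 0, 0]]' --twist '[[0, 0, 0], [0, 0, 0]]' --gripper '[0, 0]'

```text
time: 8.68
ee_pos: [0.5423, 0.0718, 0.0588]
tcp_rot: [-180.0, 0.0, 22.8]
wrist_force: [-0.5, -0.0, 0.1]
opening: 0.0
grasp_force: 0.3
```

Request:
send_rows --linear '[[0, 0, 0.001], [0, 0, 0]]' --twist '[[0, 0, 0], [0, 0, 0]]' --gripper '[0, 0]'

```text
time: 8.93
ee_pos: [0.5422, 0.0717, 0.0578]
tcp_rot: [180.0, 0.0, 22.8]
wrist_force: [-1.2, -0.9, 1.2]
opening: -0.0002
grasp_force: 0.9
```

Request:
send_rows --linear '[[0, 0, 0.001], [0, 0, 0]]' --twist '[[0, 0, 0], [0, 0, 0]]' --gripper '[0, 0]'

```text
time: 9.18
ee_pos: [0.5421, 0.0716, 0.0568]
tcp_rot: [180.0, 0.0, 22.8]
wrist_force: [-4.2, -2.6, 4.9]
opening: 0.0
grasp_force: 2.5
```

Request:
send_rows --linear '[[0, 0, 0.0007], [0, 0, 0]]' --twist '[[0, 0, 0], [0, 0, 0]]' --gripper '[0, 0]'

```text
time: 9.43
ee_pos: [0.5421, 0.0716, 0.0565]
tcp_rot: [180.0, 0.0, 22.8]
wrist_force: [-6.5, -2.1, 8.3]
opening: -0.0001
grasp_force: 4.4
```

```bash
python3 - <<'E'
from h import *
im=camera("scene")[:,:,::-1]; o=bot.get_obs();print(o['ee_pos'],o['wrist_force'],o['time'])
a=cv2.imread("pics/scene0.png")[205:315,290:410]; b=im[205:315,290:410]
cv2.imwrite("pics/s2.png",cv2.resize(np.hstack([a,b]),None,fx=3.3,fy=3.3,interpolation=2))
E
```

```text
[0.54211396 0.07165862 0.05653942] [-6.24496088 -2.45325944  9.28054985] 9.475
```

View pics/s2.png

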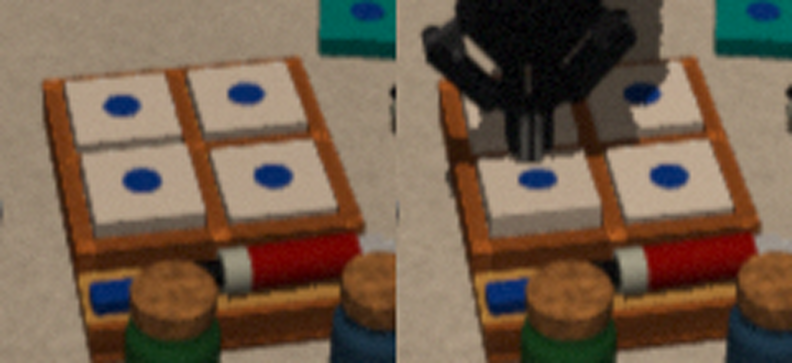

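The front face shows clearly thicker: the cover rocks. Now its middle.

Request:
send_rows --linear '[[0, 0, -0.012], [0.028, -0.001, 0], [0, 0, 0], [0, 0, 0.006], [0, 0, 0.003], [0, 0, 0]]' --twist '[[0, 0, 0], [0, 0, 0], [0, 0, 0], [0, 0, 0], [0, 0, 0], [0, 0, 0]]' --gripper '[0, 0, 0, 0, 0, 0]'

```text
time: 10.22
ee_pos: [0.5674, 0.0834, 0.059]
tcp_rot: [-180.0, 0.0, 22.8]
wrist_force: [-1.1, -0.0, -0.6]
opening: 0.0002
grasp_force: 0.0
```

Request:
send_rows --linear '[[0, 0, 0.001], [0, 0, 0.001], [0, 0, 0]]' --twist '[[0, 0, 0], [0, 0, 0], [0, 0, 0]]' --gripper '[0, 0, 0]'

```text
time: 10.6
ee_pos: [0.5675, 0.0834, 0.0583]
tcp_rot: [180.0, -0.0, 22.8]
wrist_force: [-3.7, -1.0, 9.9]
opening: 0.0003
grasp_force: 5.3
```

Request:
send_rows --linear '[[0, 0, 0.001], [0, 0, 0.001], [0, 0, 0]]' --twist '[[0, 0, 0], [0, 0, 0], [0, 0, 0]]' --gripper '[0, 0, 0]'

```text
time: 10.98
ee_pos: [0.5675, 0.0834, 0.0563]
tcp_rot: [180.0, -0.0, 22.8]
wrist_force: [-4.5, -0.0, 10.6]
opening: 0.0001
grasp_force: 5.7
```

Request:
send_rows --linear '[[0, 0, 0.001], [0, 0, 0.001], [0, 0, 0]]' --twist '[[0, 0, 0], [0, 0, 0], [0, 0, 0]]' --gripper '[0, 0, 0]'

```text
time: 11.35
ee_pos: [0.5675, 0.0835, 0.0552]
tcp_rot: [180.0, -0.1, 22.8]
wrist_force: [-8.9, -0.2, 18.2]
opening: -0.0003
grasp_force: 8.8
```

Request:
send_rows --linear '[[0, 0, 0.001], [0, 0, 0.001], [0, 0, 0], [0, 0, 0]]' --twist '[[0, 0, 0], [0, 0, 0], [0, 0, 0], [0, 0, 0]]' --gripper '[0, 0, 0, 0]'

```text
time: 11.85
ee_pos: [0.5675, 0.0835, 0.0551]
tcp_rot: [180.0, -0.1, 22.8]
wrist_force: [-14.9, -1.1, 32.0]
opening: -0.0
grasp_force: 16.1
```

Request:
send_rows --linear '[[0, 0, -0.01], [0, 0, -0.04], [0, 0, -0.05], [-0.05, 0, -0.04], [-0.06, 0, 0], [-0.06, 0, 0], [0, 0, 0], [0, 0, 0]]' --twist '[[0, 0, 0], [0, 0, 0], [0, 0, 0], [0, 0, 0], [0, 0, 0], [0, 0, 0], [0, 0, 0], [0, 0, 0]]' --gripper '[0, 0, 0, 0, 0, 0, 0, 0]'

```text
time: 12.85
ee_pos: [0.4124, 0.0181, 0.1904]
tcp_rot: [180.0, -0.1, 22.8]
wrist_force: [0.3, 0.8, 0.3]
opening: -0.0002
grasp_force: 0.0
```

```bash
python3 - <<'E'
from h import *
im=camera("scene")[:,:,::-1]; o=bot.get_obs();print(o['ee_pos'],o['wrist_force'],o['time'])
print(discs(im[:,:,::-1],[(333,261),(373,259),(327,238),(365,234)],7))
a=cv2.imread("pics/scene0.png")[205:315,290:410]; b=im[205:315,290:410]
cv2.imwrite("pics/s3.png",cv2.resize(np.hstack([a,b]),None,fx=3.3,fy=3.3,interpolation=2))
E
```

```text
[0.4127809  0.01831499 0.19016553] [ 0.51346293 -0.09094101  0.69499983] 12.9
[(np.float64(332.6984126984127), np.float64(261.0952380952381), 63), (np.float64(372.23728813559325), np.float64(257.8474576271187), 59), (np.float64(326.5), np.float64(236.5), 50), (np.float64(364.16326530612247), np.float64(232.81632653061226), 49)]
```

View pics/s3.png

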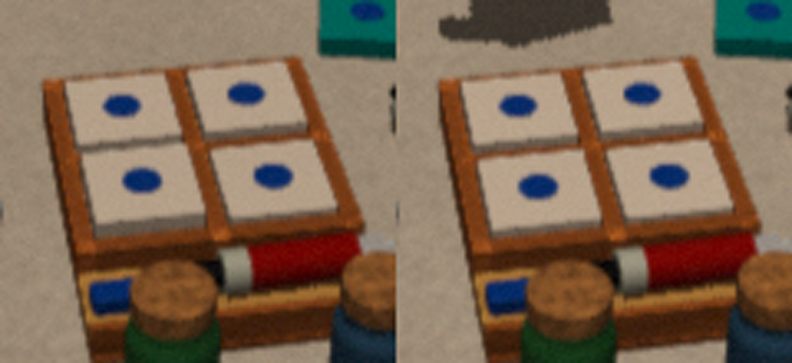

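The lower-left cover has sunk: its disc is 1.9 px lower, about 4 mm. It lies level, and the other three discs haven't moved.

```bash
python3 -c "
from workcell import ticket; print(ticket.job_done())"
```

```text
the job is handed in; nothing more can be done
None
```

The far-right cover (robot's view) was the loose one: it rocked at its near edge, and pressing its middle sank it about 4 mm, level and firm under 32 N. The other three covers stayed put, and I handed the job in at about 13 s without seeing the verdict.

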